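Weigh a tube carrier on a sprung scale hook

TASK

Weigh the white tube carrier: lift it by the tab on top, hang its wire bail in the dip of the spring scale's hook, and let it down slowly until the scale bears all its weight before letting go, so that the pointer never jumps. Leave it hanging still and upright clear of the bench; keep it upright on the way, never press the hook down to its bottom stop, and leave the bottle, beaker and green rack alone.

Things in the scene. Friction and masses are not known exactly. Their poses are not given: they have to be found in the camera images.
- carrier: White tube carrier, 0.2 to 0.85 kg (differs each time), loose, tubes fixed in it. Origin: centre of its underside; z up. Body 110 mm (x) x 70 mm (y) x 52 mm high. A bail of 8 mm steel wire in its x-z plane: uprights at x = +-58 mm up to z = 100 mm, then sloping up to a peak in the middle (point eye). The space under the peak, z = 52 to 111 mm, is open along y for the hook.
- eye (a point): Centre line of the carrier's bail wire (8 mm thick) at its peak, 115 mm above the carrier's underside; axes as the carrier's.
- tab (a point): Grip point on the white plastic tab that stands on the bail's peak, 151 mm above the carrier's underside (36 mm above eye); axes as the carrier's. The tab is 34 mm (x) x 14 mm thick (y) and reaches from z = 115 to 169 mm; grip it across the 14 mm, here or higher, so that the fingers stay above the hook.
- scale: Column spring scale, fixed to the bench. Origin on the bench under the column axis; z up; its -x points along the hook, from column to tip. Base plate 14 mm thick, 155 mm ahead (-x), 45 mm behind, 150 mm wide. Column 26 mm square, 336 mm high with its 46 mm cap. A white graduated plate stands on its +y side.
- saddle (a point): Lowest point of the hook's dip, on top of its 8 mm steel bar, 120 mm ahead (-x) of the column axis, 245 mm above the bench unloaded; moves with the hook; axes as the scale's. The dip rises 4 to 5 mm within 14 mm along x either way, then to an arm 14 mm and, 26 mm ahead, an upturned tip 16 mm above it. Seated, the eye is about 4 mm above it. Nothing of the scale is above the hook.
- pointer (a joint): Downward travel of hook and pointer in m: 0 unloaded, bottom stop at 0.11; spring 90 N/m (about 0.109 m per kg hung), lightly damped (4 N s/m). Loads of 0.2 to 0.85 kg settle at about 0.022 to 0.093. The movement is delicate: faster than 50 mm/s, up or down, counts as a jump.
- bottle: Amber bottle, 64 mm wide, 130 mm high, bystander; origin under its centre.
- beaker: Clear cup, 68 mm wide, 75 mm high, bystander; origin under its centre.
- rack: Green tube rack block 120 x 70 x 45 mm, bystander; origin under its centre.
There are look-alikes about, which are no part of the job. There is more than one size of the carrier; the job needs the larger.

How it is judged:
On the way, in this order (a step that is already met when the one before it is completed fails the run):
1. the carrier is lifted clear of the bench (height (world z) of carrier above 0.05 m), for 0.2 s.
2. the bail sits in the hook's dip and draws the pointer down (distance between eye and saddle below 0.012 m and value of joint pointer above 0.012 m), for 0.2 s.
At the end, for the whole second after the job is handed in: The carrier hangs from the hook, its bail peak within 12 mm of the saddle, pointer drawn down more than 15 mm and at rest (under 10 mm/s), the carrier within 0.2 rad of upright, slower than 40 mm/s and more than 20 mm above the bench (distance between eye and saddle below 0.012 m and value of joint pointer above 0.015 m and velocity of joint pointer between -0.01 and 0.01 m/s and angle between carrier's own z axis and vertical below 0.2 rad and linear speed of carrier below 0.04 m/s and height (world z) of carrier above 0.02 m); the robot touches nothing.
It fails at once if the pointer jumps: faster than 50 mm/s up or down (velocity of joint pointer above 0.05 m/s or velocity of joint pointer below -0.05 m/s).
It fails at once if the hook is pressed down to its bottom stop (value of joint pointer above 0.108 m).
It fails at once if the carrier is tipped more than 0.5 rad (angle between carrier's own z axis and vertical above 0.5 rad).
It fails at once if a bystander is moved more than 20 mm (distance of any of bottle, beaker, rack from where it was at the start of the episode above 0.02 m).
It also fails if it takes over 64 s, if anything falls off the work surface, if the arm or the gripper's body presses on something with over 40 N, if the wrist force passes 120 N, or if a joint passes its speed limit or range.

ROBOT

A 6-joint arm with a two-finger parallel gripper is mounted at the origin on the work surface. World frame = base frame: x ahead of the robot, y to its left, z up, the work surface at z = 0. Lengths are in m, angles in rad, forces in N, time in s.
With the tool pointing down it reaches from about 0.425 to 0.95 m from the base axis. Payload 3.5 kg.
Tool frame: the origin (TCP) lies at the very end of the fingers, on their centre line; the grasp point (between the pads) lies 19 mm behind it; z points along the fingers, y is the direction in which the jaws open and shut (so a half turn about z gives the same grasp; the last joint's range is limited). The gripper opens to 85 mm and grips with 20 to 120 N. Pads are 22 mm wide; open, the fingers measure 114 mm over their backs; the gripper's body (76 mm by 85 mm) begins 54 mm behind the grasp point. The pads swing forward as they close: fully open they stand 13 mm farther back than shut.
Start: joints at [-1.48, 0.286, 1.577, -0, 1.279, -0.15], TCP at [0.161, -0.656, 0.231] pointing down, gripper open.
Joint ranges: [-2.77, 2.77], [-0.9, 2.22], [0.21, 2.48], [-1.53, 4.67], [0.24, 2.81], [-2.84, 2.84]. Speed limits (rad/s): [2.79, 2.79, 3.14, 3.14, 3.14, 3.14].

INTERFACE

Orientations are given as a unit quaternion [x, y, z, w].
In Python, from plant import get_state, read_camera, sign_off gives the robot as it stands.
- The arm moves only by the tool step_arm, never from a script. Its argument "targets" is a list that holds one entry, the list of rows, each a list of 5 numbers: the opening, from 0 (shut) to 1 (fully open), then the shift along the tool's x, y, z each as a share of 4 cm, from -1 to 1, then the turn about the tool's z as a share of 5 degrees, from -1 to 1. A call has 1 to 10 rows; each row shifts and turns the commanded pose from where the row before left it, along the tool's axes as they then stand; what a row does not reach is not made up. A row lasts 1/12 s, in which the tool goes at most 41.7 mm and 7.16 degrees, less where a joint would pass 70% of its speed; a pose out of reach is approached as far as the arm can. A call with a number of a shift or a turn outside -1 to 1 is refused whole. A call with a gripper value outside its range is refused whole. The fingers move at their own pace and stop on an object; "squeeze" is the grip in N (left out, the last holds). Time passes only in rows, so rows that do not move let the fingers close. It gives the time, the measured TCP pose, the force and the opening at its end, in the units of the state.
- get_state(): the state, without advancing time (a new reading comes with each control period).
- read_camera(name): name is "scene" or "top" or "wrist"; returns a dict with "pixels" (420x560x3 uint8, red, green, blue), "range_z" (420x560 float32, m along the optical axis (not along the pixel's ray), 0 where there is no reading), "mtx" (3x3 intrinsics, pixels), "rvec" (rotation vector, rad) and "tvec" (3), from world to camera coordinates, as OpenCV has them. Camera axes: x right, y down, z forward; pixel columns grow to the right and rows downward; lengths in m; the calibration is good to about 2 mm. A picture is of the moment at which its call begins.
- sign_off(): hands the job in, once; it reports no verdict.
The state is a dict: "time": time; "qpos": joint angles; "dq": joint speeds; "joint_efforts": joint torques, N m; "eef_pos": TCP position; "tcp_rot": TCP orientation; "contact_force": force on the tool from outside, world axes, zero at the start; "wrist_torque": the same for the moment, N m; "opening": opening from 0.0 (shut) to 1.0 (fully open).
Only numpy, scipy, OpenCV 4.12 (cv2) and the standard library are available. Lean on these libraries where they do the work, as an engineer would, in place of code of your own. Each camera call takes 0.05 s, during which the arm holds its last target.

## Working session

There is one attempt and no reset: what is moved stays moved. The work goes in short steps, Python scripts to look and compute and a tool call to move; the robot and the scene stay as the last step left them, time stands still between calls to the robot, and variables do not carry over. Pictures are saved under pics/ and viewed, and the job is handed in when it is done.

Besides the shell and the picture viewer there is one more tool, called after "Call:" as name(argument=value, ...), one argument or row to a line, values as JSON. step_arm: Moves the arm, as the interface text tells. Shift numbers are shares of 4 cm and turn numbers shares of 5 degrees, none past 1 either way. Its arguments: {"type":"object","properties":{"targets":{"type":"array"},"squeeze":{"type":"number"}},"required":["targets"]}

```bash
ls; mkdir -p pics
cat > h.py <<'E'
import numpy as np, cv2, pickle, sys
from plant import get_state, read_camera, sign_off
def snap(name,tag):
    d=read_camera(name); pickle.dump(d,open(f'{tag}.pkl','wb'))
    cv2.imwrite(f'pics/{tag}.png',d['pixels'][:,:,::-1]); return d
def load(tag): return pickle.load(open(f'{tag}.pkl','rb'))
def cloud(d):
    z=d['range_z'].astype(float); K=d['mtx']; h,w=z.shape
    u,v=np.meshgrid(np.arange(w),np.arange(h))
    P=np.stack([(u-K[0,2])/K[0,0]*z,(v-K[1,2])/K[1,1]*z,z],-1)
    R=cv2.Rodrigues(np.array(d['rvec'],float))[0]
    W=(P-np.array(d['tvec'],float).reshape(3))@R
    W[z==0]=np.nan; return W
def crop(tag,x0,y0,x1,y1,s,out):
    d=load(tag); im=d['pixels'][y0:y1,x0:x1,::-1]
    cv2.imwrite(f'pics/{out}.png',cv2.resize(im,None,fx=s,fy=s,interpolation=cv2.INTER_CUBIC))
E
python3 - <<'E'
from h import *
snap('scene','s0');snap('top','t0');print(get_state())
E
```

```text
pics
{'time': 0.1, 'qpos': array([-1.47994699e+00,  2.87111103e-01,  1.57809791e+00, -5.26559074e-06,
        1.27858290e+00, -1.50017952e-01]), 'dq': array([ 0.00061133, -0.0007221 , -0.00326795, -0.00085508, -0.00017298,
       -0.00079862]), 'joint_efforts': array([ 7.36385064e-04, -4.07296944e+01, -2.93698668e+01, -1.64468479e-04,
        3.38833590e-03, -1.49846778e-05]), 'eef_pos': array([ 0.16097686, -0.65488712,  0.23002636]), 'tcp_rot': array([ 9.92755938e-01,  1.20143404e-01,  3.00077918e-05, -1.09922313e-03]), 'contact_force': array([-0.64628687,  0.34952145,  0.44112006]), 'wrist_torque': array([-0.04981902, -0.00494416,  0.02597734]), 'opening': 0.9986925916908587}
```

View pics/s0.png

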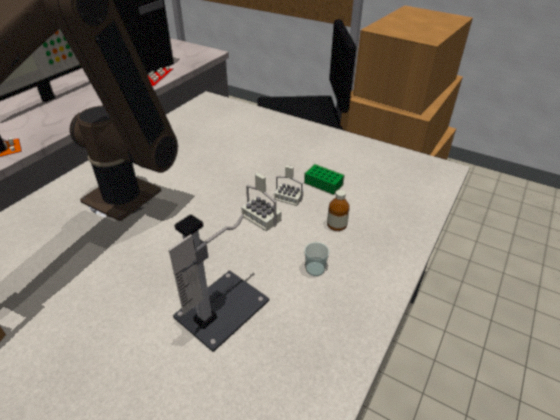

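View pics/t0.png

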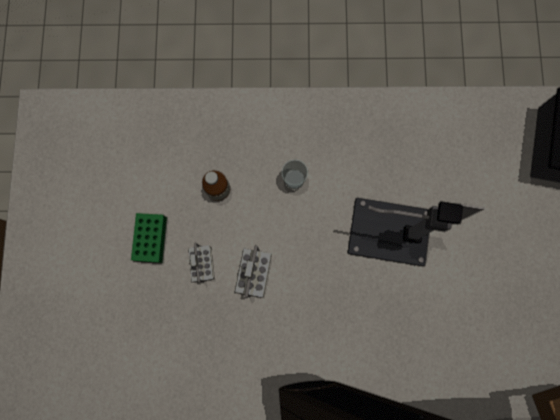

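The scene view shows the larger carrier at about (262,205), the smaller one at (289,187), and the scale at (200,270). In the top view the larger carrier is at (253,272), the smaller one at (202,264), and the scale at (390,230). Next I'll measure these.

```bash
python3 - <<'E'
from h import *
np.set_printoptions(precision=4,suppress=True)
t=load('t0');W=cloud(t);s=load('s0');S=cloud(s)
for n,(u,v) in dict(big=(253,272),small=(202,264),rack=(148,238),bottle=(215,185),beaker=(293,177),base=(365,250),cap=(450,213)).items(): print(n,W[v,u])
allp=np.concatenate([W.reshape(-1,3)]);ap=S.reshape(-1,3)
c=W[272,253][:2]
for nm,P in (('top',allp),('scene',ap)):
  P=P[np.isfinite(P).all(1)]
  Q=P[np.hypot(*(P[:,:2]-c).T)<0.085]
  for lo,hi in ((.01,.045),(.045,.06),(.07,.112),(.112,.135),(.135,.165),(.16,.19)):
    m=Q[(Q[:,2]>lo)&(Q[:,2]<hi)]
    if len(m)>3: print(nm,lo,hi,len(m),m.mean(0),m.min(0),m.max(0),cv2.minAreaRect(m[:,:2].astype(np.float32)*1000))
E
python3 -c "
from h import *
crop('t0',180,220,300,310,6,'c1');crop('t0',320,180,500,280,4,'c2');crop('s0',160,160,340,340,4,'c3')"
```

```text
big [0.4618 0.1415 0.1197]
small [0.4881 0.2762 0.0268]
rack [0.5562 0.4192 0.0122]
bottle [0.6729 0.2366 0.1052]
beaker [0.7182 0.0463 0.0021]
base [ 0.5231 -0.1354  0.0155]
cap [ 0.5603 -0.2533  0.3367]
top 0.01 0.045 710 [0.4634 0.1452 0.0387] [0.4059 0.1034 0.0109] [0.5243 0.1908 0.045 ] ((464.4335021972656, 147.80474853515625), (70.54153442382812, 118.24869537353516), 78.91868591308594)
top 0.045 0.06 332 [0.4662 0.1458 0.051 ] [0.4154 0.1097 0.0451] [0.5204 0.1828 0.0569] ((468.3631591796875, 145.4111328125), (61.75577163696289, 106.32075500488281), 78.38990783691406)
top 0.07 0.112 116 [0.4647 0.1475 0.1055] [0.4052 0.133  0.075 ] [0.5267 0.1612 0.1119] ((466.1014709472656, 147.63360595703125), (8.338424682617188, 123.4171142578125), 79.46002197265625)
top 0.112 0.135 22 [0.4602 0.1459 0.1199] [0.4254 0.1388 0.1125] [0.4901 0.1556 0.1325] ((457.622314453125, 147.46685791015625), (11.377958297729492, 65.30390930175781), 74.7286376953125)
top 0.135 0.165 26 [0.4631 0.1438 0.1533] [0.4486 0.1382 0.1359] [0.479  0.1541 0.1649] ((464.75732421875, 147.7469482421875), (14.23457050323
[... 671 characters left out ...]
1] [0.5309 0.1619 0.1118] ((470.6128234863281, 148.04226684570312), (11.776346206665039, 124.17893981933594), 79.52892303466797)
scene 0.112 0.135 68 [0.4719 0.1441 0.1235] [0.4387 0.1375 0.112 ] [0.4991 0.1546 0.135 ] ((468.5244445800781, 145.1414031982422), (14.144311904907227, 61.016815185546875), 85.45796966552734)
scene 0.135 0.165 86 [0.4732 0.1434 0.1503] [0.4506 0.1378 0.1352] [0.4869 0.1536 0.1649] ((469.2640380859375, 144.23741149902344), (35.85991668701172, 15.772601127624512), 5.9555230140686035)
scene 0.16 0.19 52 [0.4713 0.1459 0.1674] [0.4529 0.1395 0.1608] [0.4868 0.1581 0.1715] ((468.5018310546875, 147.2311553955078), (14.61872386932373, 35.0206184387207), 77.70420837402344)
```

View pics/c1.png

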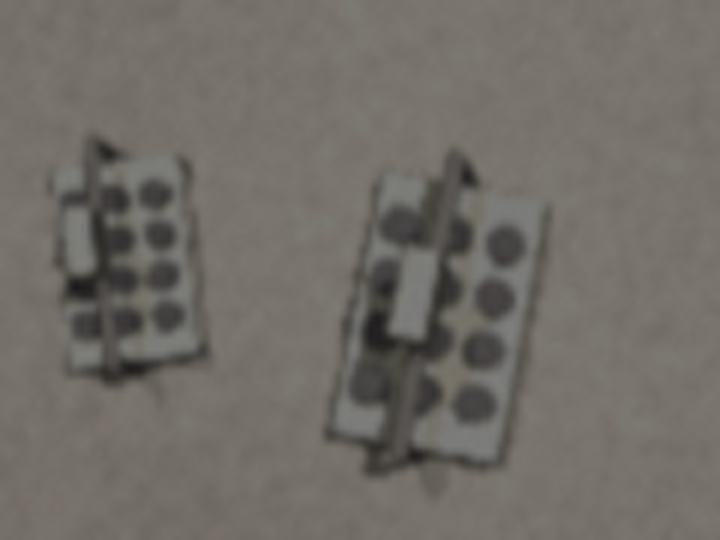

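View pics/c2.png

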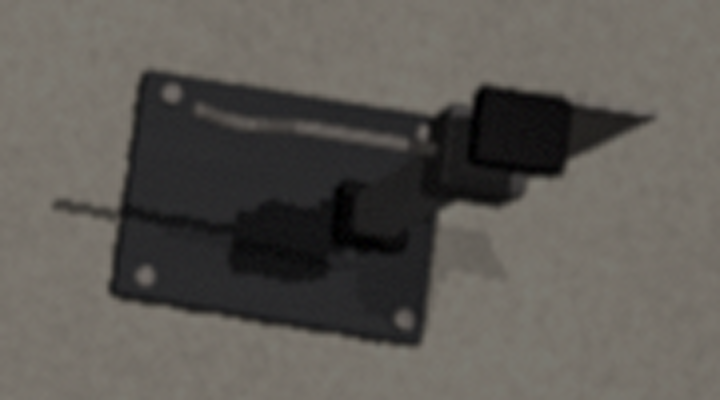

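View pics/c3.png

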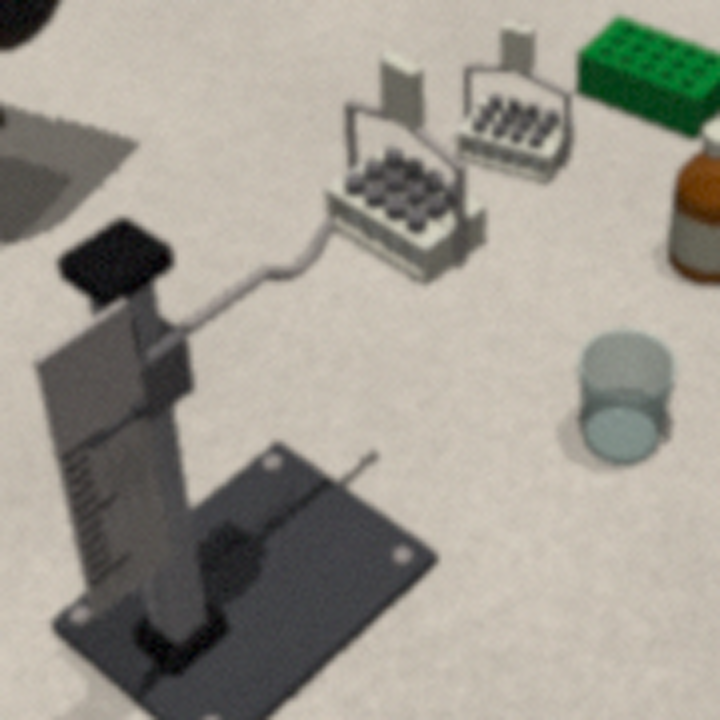

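The crops show the big carrier's tab at c1 (412,295), with the bail running nearly along world x. The hook runs from the column to upper left, at c2 (200,108) to (430,145). I'll fit the hook and scale axis next.

Run:
```python
from h import *
np.set_printoptions(precision=4,suppress=True)
C={}
for n in 't0','s0':
  W=cloud(load(n));P=W.reshape(-1,3);P=P[np.isfinite(P).all(1)]
  Q=P[(P[:,0]>.4)&(P[:,0]<.65)&(P[:,1]>-.33)&(P[:,1]<.0)]
  cap=Q[(Q[:,2]>.328)&(Q[:,2]<.345)]
  print(n,'cap',len(cap),cv2.minAreaRect((cap[:,:2]*1000).astype(np.float32)))
  b=Q[(Q[:,2]>.009)&(Q[:,2]<.019)]
  print(n,'base',len(b),cv2.minAreaRect((b[:,:2]*1000).astype(np.float32)))
  col=Q[(Q[:,2]>.05)&(Q[:,2]<.19)]; print('col',len(col),np.median(col,0),col.min(0),col.max(0))
  hk=Q[(Q[:,2]>.235)&(Q[:,2]<.275)&(Q[:,1]>-.20)]
  print('hook',len(hk));hk=hk[np.argsort(hk[:,1])]
  for i in range(0,len(hk),max(1,len(hk)//30)): print(hk[i])
  # carrier axis
  T=P[(np.hypot(P[:,0]-.467,P[:,1]-.147)<.08)&(P[:,2]>.095)&(P[:,2]<.113)]
  vx,vy,x,y=cv2.fitLine((T[:,:2]).astype(np.float32),cv2.DIST_HUBER,0,.001,.001).ravel();print('bail',np.degrees(np.arctan2(vy,vx)),x,y)
```

```text
t0 cap 494 ((559.7551879882812, -269.6327209472656), (77.9351577758789, 40.763736724853516), 81.01976776123047)
t0 base 3451 ((574.8093872070312, -179.97610473632812), (244.18116760253906, 150.05081176757812), 80.09066009521484)
col 247 [ 0.5545 -0.2437  0.1261] [ 0.5471 -0.3234  0.0516] [ 0.576  -0.2399  0.1896]
hook 174
[ 0.5745 -0.1992  0.2588]
[ 0.5707 -0.1975  0.2566]
[ 0.572  -0.1944  0.261 ]
[ 0.574  -0.1922  0.2621]
[ 0.5744 -0.1886  0.2596]
[ 0.5706 -0.1869  0.2572]
[ 0.5706 -0.1848  0.2573]
[ 0.5708 -0.1809  0.2562]
[ 0.5769 -0.1787  0.258 ]
[ 0.5762 -0.1757  0.2618]
[ 0.573  -0.1727  0.2558]
[ 0.5732 -0.1708  0.2548]
[ 0.5751 -0.1685  0.2564]
[ 0.5794 -0.1645  0.2562]
[ 0.579  -0.162   0.2583]
[ 0.5767 -0.1596  0.2591]
[ 0.5767 -0.1575  0.2593]
[ 0.5766 -0.1555  0.2485]
[ 0.5765 -0.1533  0.2489]
[ 0.578  -0.1506  0.2523]
[ 0.5777 -0.1481  0.2542]
[ 0.5774 -0.1458  0.2437]
[ 0.5774 -0.1437  0.2438]
[ 0.5816 -0.1416  0.2444]
[ 0.5817 -0.1396  0.2439]
[ 0.5793 -0.135   0.2457]
[ 0.5813 -0.1328  0.2466]
[ 0.5853 -0.1305  0.2482]
[ 0.5887 -0.1276  0.2414]
[ 0.5854 -0.1243  0.24
[... 712 characters left out ...]
1789  0.2585]
[ 0.58   -0.1764  0.26  ]
[ 0.5779 -0.1736  0.2598]
[ 0.5812 -0.1712  0.2564]
[ 0.5786 -0.1674  0.2582]
[ 0.5841 -0.1641  0.2553]
[ 0.5837 -0.1633  0.2574]
[ 0.5836 -0.1594  0.2573]
[ 0.5838 -0.1562  0.2549]
[ 0.5841 -0.1531  0.2526]
[ 0.5855 -0.1513  0.2519]
[ 0.5865 -0.1458  0.245 ]
[ 0.587  -0.1425  0.2456]
[ 0.5849 -0.1396  0.2455]
[ 0.5882 -0.1364  0.2446]
[ 0.5882 -0.1325  0.2446]
[ 0.5867 -0.1303  0.2453]
[ 0.5875 -0.1274  0.2465]
[ 0.5886 -0.1254  0.2424]
[ 0.5913 -0.1243  0.252 ]
[ 0.5889 -0.1204  0.2571]
[ 0.5881 -0.1199  0.2503]
[ 0.5926 -0.1182  0.251 ]
[ 0.5934 -0.1151  0.2552]
[ 0.5886 -0.1118  0.2597]
[ 0.5908 -0.1108  0.26  ]
bail -10.054644 0.4778945 0.14519669
```

Call:
step_arm(
  targets=[
    [[1,0,0,-0.7,0.81],[1,0,0,-0.7,0.81],[1,0,0,-0.7,0.81],[1,0,0,-0.7,0.81],[1,0,0,-0.7,0.81],[1,0,0,-0.7,0.81],[1,0,0,0,0]],
  ],
  squeeze=60,
)

```text
time: 0.68
eef_pos: [0.1612, -0.6569, 0.4072]
tcp_rot: [0.996, -0.092, 0.001, 0.006]
contact_force: [0.1, 0.2, 2.4]
opening: 1.004
```

Call:
step_arm(
  targets=[
    [[1,0.39,-0.9,0,0],[1,0.39,-0.9,0,0],[1,0.39,-0.9,0,0],[1,0.39,-0.9,0,0],[1,0.39,-0.9,0,0],[1,0.39,-0.9,0,0],[1,0.39,-0.9,0,0],[1,0.39,-0.9,0,0],[1,0.39,-0.9,0,0],[1,0.39,-0.9,0,0]],
  ],
)

```text
time: 1.52
eef_pos: [0.3805, -0.328, 0.3983]
tcp_rot: [0.996, -0.091, -0.0, -0.0]
contact_force: [-0.2, 0.0, 0.2]
opening: 1.001
```

Call:
step_arm(
  targets=[
    [[1,0.13,-0.86,0,0],[1,0.13,-0.86,0,0],[1,0.13,-0.86,0,0],[1,0.13,-0.86,0,0],[1,0.13,-0.86,0,0],[1,0.13,-0.86,0,0],[1,0.13,-0.86,0,0],[1,0,0,0,0],[1,0,0,0,0]],
  ],
)

```text
time: 2.27
eef_pos: [0.4598, -0.0983, 0.3985]
tcp_rot: [0.996, -0.089, -0.001, -0.0]
contact_force: [-0.1, -0.2, -0.4]
opening: 0.999
```

Call:
step_arm(
  targets=[
    [[1,-0.13,-0.867,0,0],[1,-0.13,-0.867,0,0],[1,-0.13,-0.867,0,0],[1,-0.13,-0.867,0,0],[1,-0.13,-0.867,0.5,0],[1,-0.13,-0.867,0.5,0],[1,-0.13,-0.867,0.5,0],[1,0,0,0.5,0],[1,0,0,0.5,0],[1,0,0,0,0]],
  ],
)

```text
time: 3.1
eef_pos: [0.466, 0.1446, 0.2937]
tcp_rot: [0.996, -0.092, -0.005, 0.001]
contact_force: [0.2, -0.9, -0.5]
opening: 0.999
```

Run:
```python
from h import *
np.set_printoptions(precision=4,suppress=True)
d=snap('wrist','w1');print(get_state()['eef_pos'])
W=cloud(d);P=W.reshape(-1,3);P=P[np.isfinite(P).all(1)]
Q=P[(P[:,2]>.14)&(P[:,2]<.18)&(np.hypot(P[:,0]-.467,P[:,1]-.147)<.06)]
print(len(Q),Q.mean(0) if len(Q) else '',cv2.minAreaRect((Q[:,:2]*1000).astype(np.float32)) if len(Q) else '')
```

```text
[0.467  0.1444 0.2962]
619 [0.4694 0.1507 0.1679] ((467.13916015625, 151.2336883544922), (12.856225967407227, 33.7723503112793), 79.34146118164062)
```

View pics/w1.png

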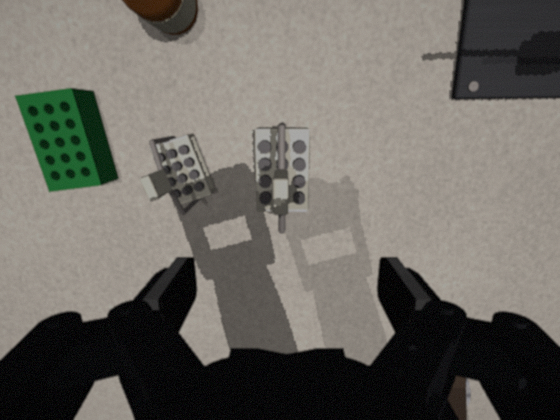

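Call:
step_arm(
  targets=[
    [[1,0,-0.09,0.65,0],[1,0,0,0.65,0],[1,0,0,0.65,0],[1,0,0,0.65,0],[1,0,0,0.65,0],[1,0,0,0.65,0],[1,0,0,0,0],[1,0,0,0,0]],
  ],
)

```text
time: 3.82
eef_pos: [0.4691, 0.148, 0.1436]
tcp_rot: [0.996, -0.092, -0.001, 0.0]
contact_force: [0.4, -0.3, 0.0]
opening: 1.0
```

Run:
```python
from h import *
np.set_printoptions(precision=4,suppress=True)
d=snap('wrist','w2');s=get_state();print(s['eef_pos'],s['contact_force'])
snap('scene','s2');crop('s2',200,120,340,260,4,'s2c')
```

```text
[0.4703 0.1483 0.1452] [-0.0872  1.2421  0.1307]
```

View pics/w2.png

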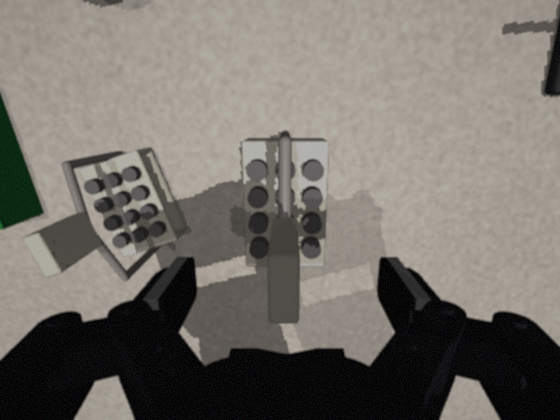

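View pics/s2c.png

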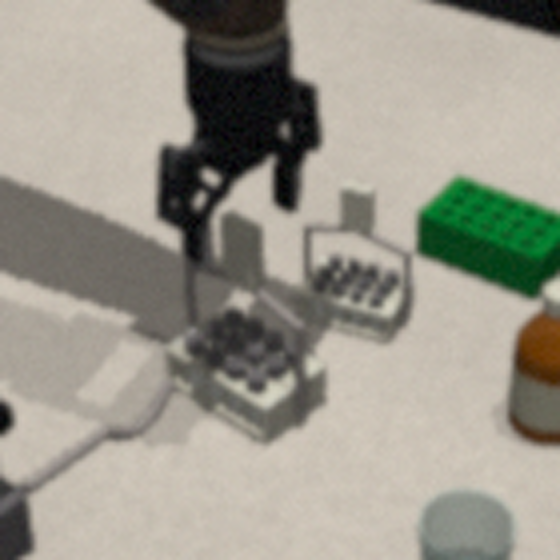

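Call:
step_arm(
  targets=[
    [[1,0,0,0.15,0],[0.7,0,0,0,0],[0.5,0,0,0,0],[0.35,0,0,0,0],[0.25,0,0,0,0],[0.2,0,0,0,0],[0.15,0,0,0,0],[0.1,0,0,0,0],[0,0,0,0,0],[0,0,0,0,0]],
  ],
  squeeze=60,
)

```text
time: 4.75
eef_pos: [0.4689, 0.1493, 0.1376]
tcp_rot: [0.996, -0.092, 0.0, -0.0]
contact_force: [0.1, 1.9, 1.7]
opening: 0.154
```

Call:
step_arm(
  targets=[
    [[0,0,0,0,0],[0,0,0,0,0],[0,0,0,0,0]],
  ],
)

```text
time: 5.0
eef_pos: [0.4689, 0.1492, 0.1376]
tcp_rot: [0.996, -0.092, 0.0, -0.0]
contact_force: [-1.8, 2.4, 3.0]
opening: 0.155
```

Call:
step_arm(
  targets=[
    [[0,0,0,-0.15,0],[0,0,0,-0.4,0],[0,0,0,-0.6,0],[0,0,0,-0.6,0],[0,0,0,-0.6,0],[0,0,0,-0.6,0],[0,0,0,-0.6,0],[0,0,0,-0.6,0],[0,0,0,-0.3,0],[0,0,0,-0.05,0]],
  ],
)

```text
time: 5.83
eef_pos: [0.4696, 0.1488, 0.3192]
tcp_rot: [0.996, -0.092, 0.002, 0.0]
contact_force: [0.9, 1.0, -4.7]
opening: 0.155
```

Call:
step_arm(
  targets=[
    [[0,0,0,0,0],[0,0,0,0,0],[0,0,0,0,0],[0,0,0,0,0]],
  ],
)

```text
time: 6.17
eef_pos: [0.468, 0.1489, 0.3151]
tcp_rot: [0.996, -0.092, -0.002, 0.0]
contact_force: [0.2, 0.3, -6.1]
opening: 0.148
```

Run:
```python
from h import *
np.set_printoptions(precision=4,suppress=True)
d=snap('wrist','w3');snap('scene','s3');snap('top','t3');s=get_state();print(s['eef_pos'],s['tcp_rot'],s['contact_force'],s['wrist_torque'],s['opening'])
crop('s3',160,80,340,260,4,'s3c')
for n in ('w3','s3','t3'):
  W=cloud(load(n));P=W.reshape(-1,3);P=P[np.isfinite(P).all(1)]
  Q=P[(np.hypot(P[:,0]-.467,P[:,1]-.148)<.08)]
  T=Q[(Q[:,2]>.262)&(Q[:,2]<.284)]
  Bd=Q[(Q[:,2]>.17)&(Q[:,2]<.238)]
  for m in(T,Bd):
    if len(m)>5:print(n,len(m),m.mean(0),m.min(0),m.max(0),cv2.minAreaRect((m[:,:2]*1000).astype(np.float32)))
```

```text
[0.4685 0.149  0.3164] [ 0.9958 -0.0915 -0.0008  0.0002] [ 0.3964  0.588  -5.2719] [-0.0268 -0.0296  0.0539] 0.15278801781608772
w3 324 [0.5195 0.1403 0.2815] [0.5048 0.1359 0.2626] [0.5266 0.1469 0.284 ] ((515.3439331054688, 141.15748596191406), (7.516566753387451, 22.801176071166992), 79.4515380859375)
w3 7658 [0.4815 0.1475 0.222 ] [0.4187 0.1068 0.1815] [0.5264 0.1924 0.2378] ((475.1461486816406, 148.6651611328125), (70.33467864990234, 103.99732971191406), 79.59090423583984)
s3 55 [0.4777 0.1444 0.2756] [0.4088 0.1322 0.2625] [0.5295 0.1605 0.2839] ((468.981201171875, 146.09207153320312), (8.931733131408691, 122.7247085571289), 79.89381408691406)
s3 1021 [0.4771 0.1349 0.2111] [0.4067 0.103  0.1777] [0.53  0.185 0.238] ((470.46685791015625, 144.779541015625), (73.45183563232422, 121.98140716552734), 82.57572174072266)
t3 31 [0.4141 0.1564 0.281 ] [0.4062 0.1517 0.2709] [0.4298 0.1615 0.2839] ((417.8770751953125, 156.25408935546875), (7.500033855438232, 24.22344398498535), 79.52122497558594)
t3 453 [0.4287 0.152  0.2209] [0.4051 0.1034 0.1859] [0.5102 0.1898 0.2335] ((461.6756591796875, 148.27651977539062), (67.01083374023438, 114.01520538330078), 77.68323516845703)
```

View pics/s3c.png

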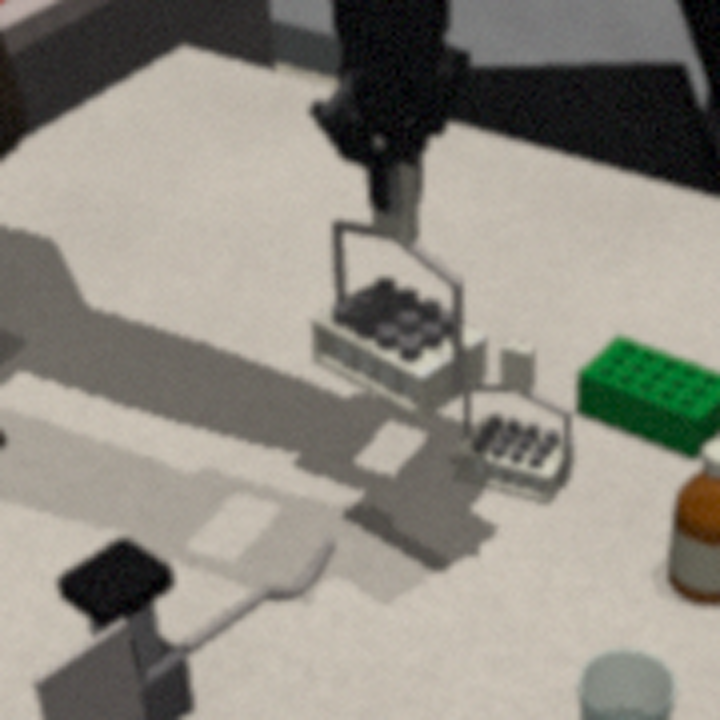

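View pics/w3.png

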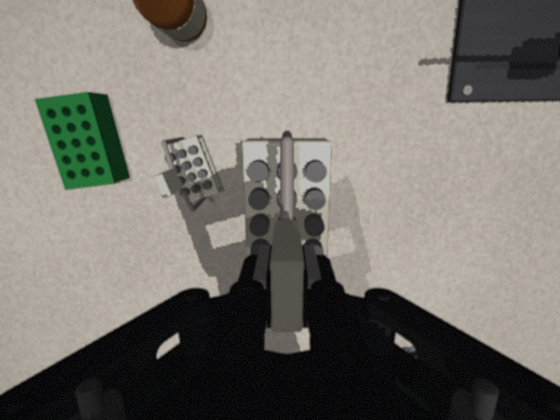

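Call:
step_arm(
  targets=[
    [[0,0.09,0.09,0,0],[0,0.18,0.185,0.02,0],[0,0.295,0.307,0.025,0],[0,0.295,0.307,0.025,0],[0,0.295,0.307,0.025,0],[0,0.295,0.307,0.025,0],[0,0.295,0.307,0.025,0],[0,0.295,0.307,0.025,0]],
  ],
)

```text
time: 6.98
eef_pos: [0.5345, 0.0491, 0.3104]
tcp_rot: [0.996, -0.092, 0.0, 0.0]
contact_force: [1.0, -0.4, -6.5]
opening: 0.155
```

Call:
step_arm(
  targets=[
    [[0,0.295,0.307,0.025,0],[0,0.295,0.307,0.025,0],[0,0.295,0.307,0.025,0],[0,0.295,0.307,0.025,0],[0,0.295,0.307,0.025,0],[0,0.295,0.307,0.025,0],[0,0.18,0.185,0.025,0],[0,0.09,0.09,0.005,0],[0,0,0,0,0],[0,0,0,0,0]],
  ],
)

```text
time: 7.82
eef_pos: [0.5983, -0.047, 0.3031]
tcp_rot: [0.996, -0.092, -0.001, -0.0]
contact_force: [-0.7, -0.2, -6.4]
opening: 0.157
```

Run:
```python
from h import *
np.set_printoptions(precision=4,suppress=True)
snap('scene','s4');snap('top','t4');snap('wrist','w4');s=get_state();print(s['eef_pos'],s['tcp_rot'],s['contact_force'],s['opening'])
crop('s4',150,120,330,260,4,'s4c')
```

```text
[ 0.5981 -0.0464  0.3035] [ 0.9958 -0.091  -0.     -0.0002] [-1.0312  0.     -6.2076] 0.1515558071397476
```

View pics/s4c.png

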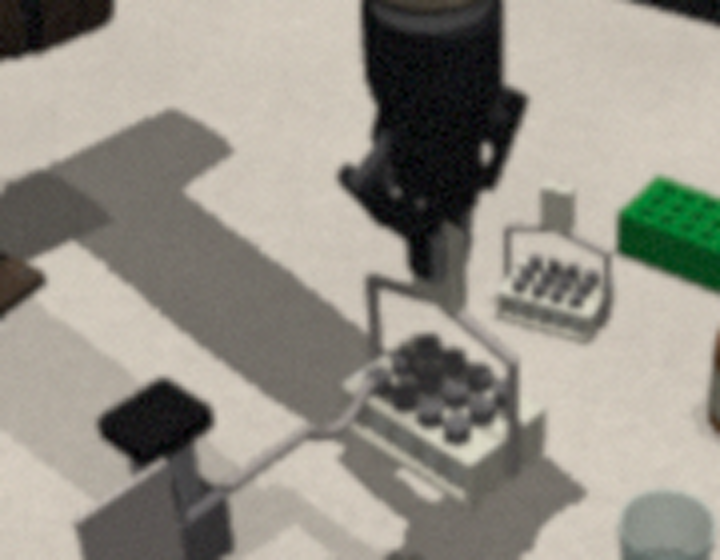

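View pics/w4.png

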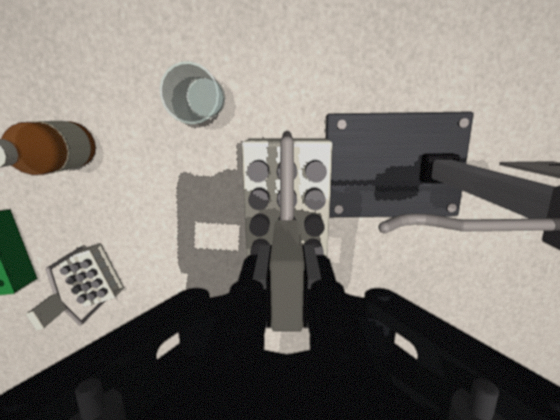

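View pics/t4.png

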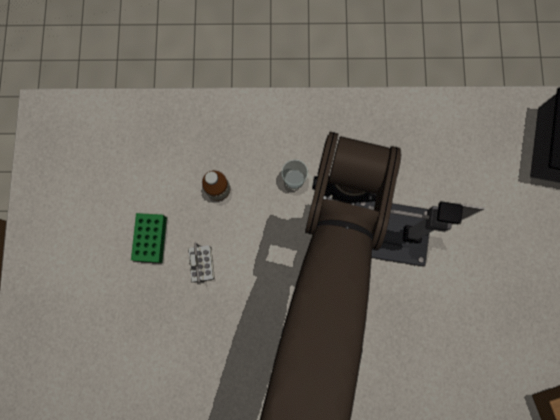

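The wrist view shows the hook tip at (385,227) and its arm out to (550,225), with the bail at column 288. I'll measure the hook in this view.

Run:
```python
from h import *
np.set_printoptions(precision=4,suppress=True)
h=np.array([.165,.986]);n=np.array([.986,-.165]);o=np.array([.5835,-.1355])
for tag in('w4','s4'):
  P=cloud(load(tag)).reshape(-1,3);P=P[np.isfinite(P).all(1)]
  r=P[:,:2]-o;a=r@h;b=r@n
  m=(P[:,2]>.225)&(P[:,2]<.275)&(a>-.07)&(a<.034)&(abs(b)<.03);
  for lo in np.arange(-.07,.04,.004):
    k=m&(a>=lo)&(a<lo+.004)
    if k.sum():print(tag,round(lo+.002,3),k.sum(),'lat',b[k].mean(),'ztop',np.percentile(P[k,2],90))
  r2=P[:,:2]-np.array([.5982,-.0467]);A=r2@h;B=r2@n
  t=(P[:,2]>.255)&(P[:,2]<.284)&(abs(A)<.02)&(abs(B)<.065)
  print('bail',t.sum(),A[t].mean(),B[t].min(),B[t].max())
  t=(P[:,2]>.284)&(P[:,2]<.34)&(abs(A)<.012)&(abs(B)<.03)
  print('tab?',t.sum(),A[t].mean(),B[t].min(),B[t].max(),P[t,2].min(),P[t,2].max())
```

```text
w4 -0.068 72 lat 5.897602646514702e-05 ztop 0.26039931618301637
w4 -0.064 74 lat 7.624175989104625e-05 ztop 0.26060732025553274
w4 -0.06 71 lat -0.00017219039987396618 ztop 0.26018256164019116
w4 -0.056 73 lat 0.00042764995014497105 ztop 0.2604246599665046
w4 -0.052 74 lat 3.933450189225889e-05 ztop 0.2604163192417411
w4 -0.048 79 lat 0.00030987195229644 ztop 0.26032165849556044
w4 -0.044 72 lat 0.00037261443249891966 ztop 0.2601556097989191
w4 -0.04 72 lat 0.00031751374295549715 ztop 0.26021400316885923
w4 -0.036 80 lat 9.904543969262415e-05 ztop 0.2603184240908329
w4 -0.032 78 lat 8.78718492870739e-05 ztop 0.26031049927171873
w4 -0.028 75 lat 0.00010260766965299881 ztop 0.26037539661345815
w4 -0.024 86 lat 8.588878878476953e-05 ztop 0.26019328635102
w4 -0.02 98 lat 6.0356297661820366e-05 ztop 0.2585388363113334
w4 -0.016 103 lat 0.00017382639001347431 ztop 0.25582085127345777
w4 -0.012 93 lat 0.0002168802659180098 ztop 0.25262057191537546
w4 -0.008 80 lat 6.335920366780119e-05 ztop 0.24985512361705786
w4 -0.004 78 lat 0.00016498678008451017 ztop 0.2473204468076537
w4 0.0 68 lat 0.0
[... 1748 characters left out ...]
32066 ztop 0.24652058909074748
s4 0.0 5 lat 0.0037413182704110594 ztop 0.24588615507217032
s4 0.004 6 lat 0.0036351627488989996 ztop 0.24689199622192348
s4 0.008 9 lat 0.003458415443708096 ztop 0.24885705713764916
s4 0.012 6 lat 0.004254293307446769 ztop 0.25202945287793665
s4 0.016 7 lat 0.003473266294234913 ztop 0.2542380076302646
s4 0.02 8 lat 0.0034193484307239014 ztop 0.25827380145519263
s4 0.024 7 lat 0.00337080848781529 ztop 0.2613564312512223
s4 0.028 3 lat 0.003068249204802568 ztop 0.26081333037992355
bail 139 -0.0030037676390898063 -0.06190833465917905 0.0630655215443971
tab? 186 -0.0032845083134206265 -0.01651178247950875 0.019235921065687937 0.28411525742982247 0.3399370759314816
```

Call:
step_arm(
  targets=[
    [[0,0.01,0.1,0,0],[0,0.01,0.2,0,0],[0,0.01,0.25,0,0],[0,0.01,0.25,0,0],[0,0.01,0.25,0,0],[0,0.01,0.25,0,0],[0,0.01,0.25,0,0],[0,0.01,0.25,0,0],[0,0.01,0.25,0,0],[0,0,0.15,0,0]],
  ],
)

```text
time: 8.8
eef_pos: [0.5857, -0.1362, 0.3033]
tcp_rot: [0.996, -0.092, -0.0, 0.0]
contact_force: [-0.4, -0.4, -5.9]
opening: 0.154
```

Call:
step_arm(
  targets=[
    [[0,0,0,0,0],[0,0,0,0,0]],
  ],
)

```text
time: 8.97
eef_pos: [0.5858, -0.1347, 0.3033]
tcp_rot: [0.996, -0.092, -0.0, -0.0]
contact_force: [-0.2, 0.6, -6.4]
opening: 0.156
```

Run:
```python
from h import *
np.set_printoptions(precision=4,suppress=True)
snap('scene','s5');snap('wrist','w5');s=get_state();print(s['eef_pos'],s['tcp_rot'],s['contact_force'],s['opening'])
crop('s5',150,150,310,290,5,'s5c')
h=np.array([.165,.986]);n=np.array([.986,-.165]);o=np.array([.5835,-.1355])
for tag in('w5','s5'):
  P=cloud(load(tag)).reshape(-1,3);P=P[np.isfinite(P).all(1)]
  r=P[:,:2]-o;a=r@h;b=r@n
  t=(P[:,2]>.255)&(P[:,2]<.284)&(abs(a)<.02)&(b>.014)&(b<.065)
  print(tag,'bail',t.sum(),a[t].mean(),b[t].min(),b[t].max(),P[t,2].max())
  t=(P[:,2]>.255)&(P[:,2]<.284)&(abs(a)<.02)&(b<-.014)&(b>-.065)
  if t.sum(): print(tag,'bail',t.sum(),a[t].mean(),b[t].min(),b[t].max(),P[t,2].max())
```

```text
[ 0.586  -0.134   0.3033] [ 0.9958 -0.0914 -0.     -0.0003] [ 0.9472 -0.5839 -5.2485] 0.15580530974752554
w5 bail 1168 0.0020872521838189674 0.015586863222710473 0.061583223188420216 0.2838261690620333
s5 bail 93 -0.0015952779645440412 0.01725308048014213 0.06483427550782021 0.2837989337317005
s5 bail 52 -0.0004427449901506081 -0.057168383254611425 -0.018214554747645294 0.2793755935526208
```

View pics/s5c.png

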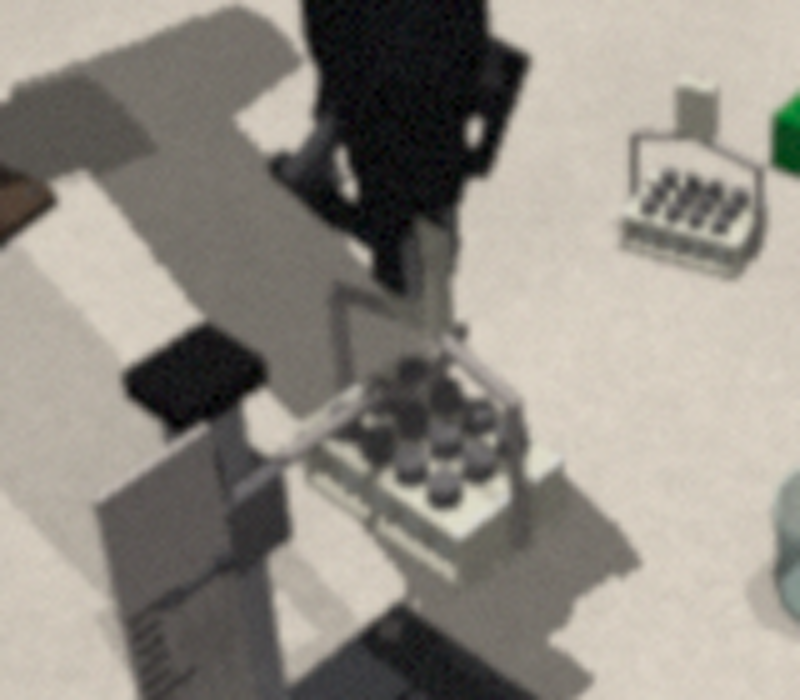

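View pics/w5.png

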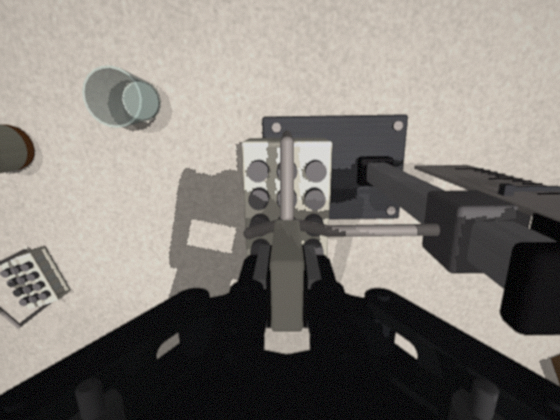

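The wrist view shows the hook bar at row 230, passing under the bail peak at column 288. Before lowering I'll average the free weight and take a baseline of the hook height.

```bash
cat >> h.py <<'E'
def avg(N=20,tag='wavg'):
    np.set_printoptions(precision=4,suppress=True)
    h=np.array([.165,.986]);n=np.array([.986,-.165]);o=np.array([.5835,-.1355])
    F=[];Z=[];T=[]; H=[];C=[]
    for i in range(N):
        d=read_camera('wrist'); s=get_state();F.append(s['contact_force']);Z.append(s['eef_pos']);T.append(s['wrist_torque'])
        P=cloud(d).reshape(-1,3);P=P[np.isfinite(P).all(1)];r=P[:,:2]-o;a=r@h;b=r@n
        k=(a>-.058)&(a<-.03)&(abs(b)<.003)&(P[:,2]>.12)&(P[:,2]<.268); H.append(np.percentile(P[k,2],60) if k.sum()>20 else np.nan)
    F=np.array(F);Z=np.array(Z)
    print('t',s['time'],'F',F.mean(0),'sd',F.std(0),'se',F.std(0)/N**.5,'tcp',Z.mean(0),'hook z',np.nanmean(H),np.nanstd(H),'open',s['opening'],'tq',np.mean(T,0))
    pickle.dump(d,open(tag+'.pkl','wb'))
E
python3 -c "
from h import *
avg(20)"
```

```text
t 10.0667 F [ 0.0532 -0.0534 -5.8032] sd [0.4728 0.3673 0.4116] se [0.1057 0.0821 0.092 ] tcp [ 0.5859 -0.1342  0.3033] hook z 0.2596746203703594 3.9808340097393006e-05 open 0.15244456744638393 tq [ 0.0035 -0.0019  0.0042]
```

Call:
step_arm(
  targets=[
    [[0,0,0,0.02,0],[0,0,0,0.05,0],[0,0,0,0.06,0],[0,0,0,0.06,0],[0,0,0,0.06,0],[0,0,0,0.06,0],[0,0,0,0.06,0],[0,0,0,0.05,0],[0,0,0,0.04,0],[0,0,0,0.02,0]],
  ],
)

```text
time: 10.9
eef_pos: [0.5858, -0.1344, 0.2837]
tcp_rot: [0.996, -0.092, -0.0, -0.0]
contact_force: [0.1, -0.3, -5.6]
opening: 0.157
```

Call:
step_arm(
  targets=[
    [[0,0,0,0.02,0],[0,0,0,0.02,0],[0,0,0,0.02,0],[0,0,0,0.02,0],[0,0,0,0.02,0],[0,0,0,0.02,0],[0,0,0,0.02,0],[0,0,0,0.02,0],[0,0,0,0.02,0],[0,0,0,0.02,0]],
  ],
)

```text
time: 11.73
eef_pos: [0.5859, -0.1344, 0.276]
tcp_rot: [0.996, -0.092, 0.0, -0.0]
contact_force: [-0.2, 0.9, -7.0]
opening: 0.155
```

```bash
python3 -c "
from h import *
avg(3)"
```

```text
t 11.8833 F [ 0.2458  0.1434 -5.9251] sd [0.1066 0.1829 0.6828] se [0.0616 0.1056 0.3942] tcp [ 0.5858 -0.1344  0.2759] hook z 0.25963893011081396 1.348412063282704e-05 open 0.1518188989871072 tq [-0.0184  0.0104  0.0051]
```

Call:
step_arm(
  targets=[
    [[0,0,0,0.02,0],[0,0,0,0.02,0],[0,0,0,0.02,0],[0,0,0,0.02,0],[0,0,0,0.02,0],[0,0,0,0.02,0],[0,0,0,0.02,0],[0,0,0,0.02,0],[0,0,0,0.02,0],[0,0,0,0.02,0]],
  ],
)

```text
time: 12.72
eef_pos: [0.5859, -0.1344, 0.2681]
tcp_rot: [0.996, -0.092, 0.0, 0.0]
contact_force: [-0.4, -0.2, -5.1]
opening: 0.155
```

```bash
python3 -c "
from h import *
avg(3)"
```

```text
t 12.8667 F [ 0.2733  0.2142 -5.5807] sd [0.2447 0.1131 0.3419] se [0.1413 0.0653 0.1974] tcp [ 0.5859 -0.1344  0.268 ] hook z 0.2556477963957666 0.00010135915959542274 open 0.1527648939875023 tq [ 0.0061  0.0144 -0.0374]
```

Call:
step_arm(
  targets=[
    [[0,0,0,0.03,0],[0,0,0,0.03,0],[0,0,0,0.03,0],[0,0,0,0.03,0],[0,0,0,0.03,0],[0,0,0,0.03,0],[0,0,0,0.03,0],[0,0,0,0.03,0],[0,0,0,0.03,0],[0,0,0,0.03,0]],
  ],
)

```text
time: 13.7
eef_pos: [0.586, -0.1345, 0.2562]
tcp_rot: [0.996, -0.092, 0.0, 0.0]
contact_force: [-0.2, -0.1, -3.9]
opening: 0.158
```

```bash
python3 -c "
from h import *
avg(6)
snap('wrist','w6');snap('scene','s6');crop('s6',150,150,310,290,5,'s6c')"
```

```text
t 14.0 F [-0.1819  0.2569 -4.3438] sd [0.1614 0.5145 0.4381] se [0.0659 0.21   0.1788] tcp [ 0.5859 -0.1344  0.2561] hook z 0.2438979359067379 0.00017398564695522684 open 0.15620677432844865 tq [-0.0032  0.0121 -0.0007]
```

View pics/s6c.png

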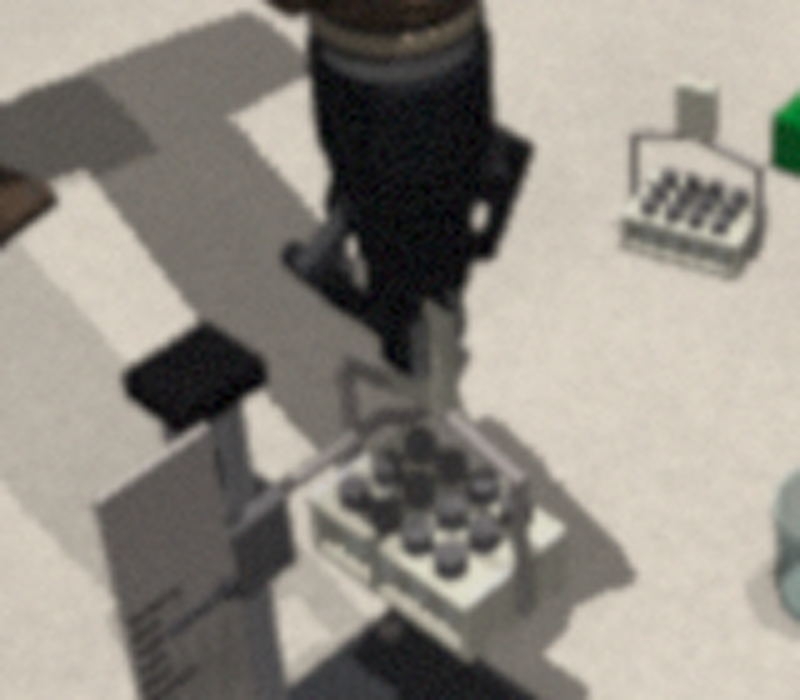

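View pics/w6.png

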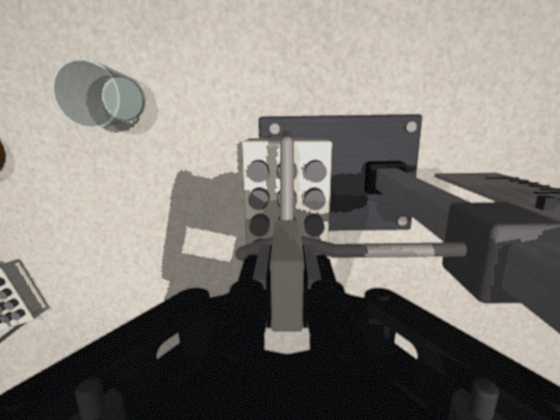

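Call:
step_arm(
  targets=[
    [[0,0,0,0.03,0],[0,0,0,0.04,0],[0,0,0,0.04,0],[0,0,0,0.04,0],[0,0,0,0.04,0],[0,0,0,0.04,0],[0,0,0,0.04,0],[0,0,0,0.04,0],[0,0,0,0.04,0],[0,0,0,0.03,0]],
  ],
)

```text
time: 14.93
eef_pos: [0.586, -0.1344, 0.2409]
tcp_rot: [0.996, -0.092, 0.0, 0.0]
contact_force: [0.4, -0.0, -3.0]
opening: 0.153
```

Call:
step_arm(
  targets=[
    [[0,0,0,0.03,0],[0,0,0,0.04,0],[0,0,0,0.04,0],[0,0,0,0.04,0],[0,0,0,0.04,0],[0,0,0,0.04,0],[0,0,0,0.04,0],[0,0,0,0.04,0],[0,0,0,0.04,0],[0,0,0,0.03,0]],
  ],
)

```text
time: 15.77
eef_pos: [0.586, -0.1345, 0.2257]
tcp_rot: [0.996, -0.092, 0.0, 0.0]
contact_force: [-0.1, -0.4, -1.1]
opening: 0.152
```

Call:
step_arm(
  targets=[
    [[0,0,0,0.03,0],[0,0,0,0.03,0],[0,0,0,0.03,0],[0,0,0,0.03,0],[0,0,0,0.03,0],[0,0,0,0.03,0],[0,0,0,0.03,0],[0,0,0,0.02,0],[0,0,0,0.01,0],[0,0,0,0,0]],
  ],
)

```text
time: 16.6
eef_pos: [0.586, -0.1344, 0.2161]
tcp_rot: [0.996, -0.092, 0.0, 0.0]
contact_force: [-0.6, -0.2, -0.5]
opening: 0.153
```

```bash
python3 -c "
from h import *
avg(20)
snap('scene','s7');crop('s7',150,150,310,290,5,'s7c')"
```

```text
t 17.6 F [-0.0325  0.199  -0.8565] sd [0.3873 0.5434 0.5431] se [0.0866 0.1215 0.1214] tcp [ 0.586  -0.1345  0.2162] hook z 0.2045342639650766 5.86681365776901e-05 open 0.15614995354286237 tq [ 0.0282 -0.0063 -0.0088]
```

View pics/s7c.png

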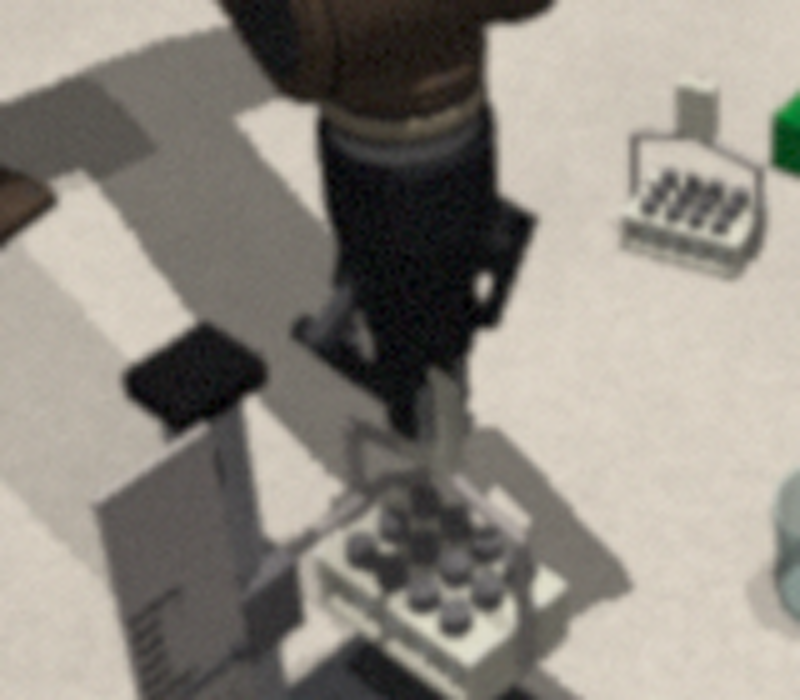

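Call:
step_arm(
  targets=[
    [[0,0,0,0.02,0],[0,0,0,0.02,0],[0,0,0,0.02,0],[0,0,0,0.02,0],[0,0,0,0.02,0],[0,0,0,0.02,0],[0,0,0,0.02,0],[0,0,0,0.02,0],[0,0,0,0.02,0],[0,0,0,0.02,0]],
  ],
)

```text
time: 18.48
eef_pos: [0.5859, -0.1344, 0.2081]
tcp_rot: [0.996, -0.092, 0.0, 0.0]
contact_force: [0.3, 0.2, 0.3]
opening: 0.155
```

```bash
python3 -c "
from h import *
avg(80)"
```

```text
t 22.4833 F [ 0.3191 -0.0261 -0.1649] sd [0.5004 0.5196 0.5099] se [0.0559 0.0581 0.057 ] tcp [ 0.5859 -0.1344  0.2081] hook z 0.19689491834021938 5.216857509773859e-05 open 0.1534846448170217 tq [-0.0091 -0.0517  0.0039]
```

Call:
step_arm(
  targets=[
    [[0,0,0,0.01,0],[0,0,0,0.01,0],[0,0,0,0.01,0],[0,0,0,0.01,0],[0,0,0,0,0],[0,0,0,0,0]],
  ],
)

```text
time: 22.98
eef_pos: [0.5859, -0.1344, 0.2065]
tcp_rot: [0.996, -0.092, -0.0, -0.0]
contact_force: [0.4, -0.5, 0.5]
opening: 0.155
```

```bash
python3 -c "
from h import *
avg(40)
snap('wrist','w8')"
```

```text
t 24.9833 F [ 0.3809 -0.126  -0.0875] sd [0.4749 0.4744 0.5058] se [0.0751 0.075  0.08  ] tcp [ 0.5859 -0.1344  0.2065] hook z 0.19531262985829304 3.391400163472444e-05 open 0.1531717448501172 tq [-0.0013 -0.0745 -0.0015]
```

View pics/w8.png

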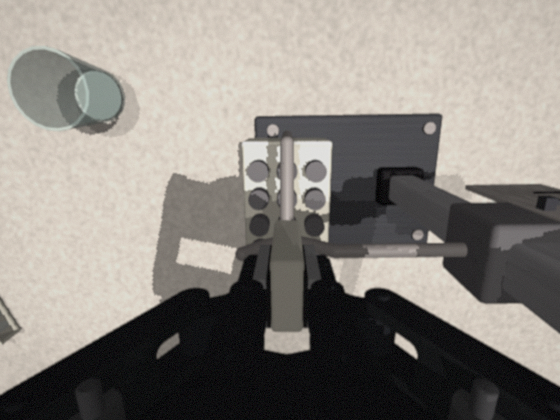

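Call:
step_arm(
  targets=[
    [[0,0,0,0.01,0],[0,0,0,0.005,0],[0,0,0,0,0],[0,0,0,0,0]],
  ],
  squeeze=20,
)

```text
time: 25.37
eef_pos: [0.5859, -0.1344, 0.2059]
tcp_rot: [0.996, -0.092, -0.0, -0.0]
contact_force: [0.3, -0.5, -0.3]
opening: 0.152
```

Call:
step_arm(
  targets=[
    [[0.17,0,0,0,0],[0.19,0,0,0,0],[0.21,0,0,0,0],[0.23,0,0,0,0],[0.25,0,0,0,0],[0.27,0,0,0,0],[0.3,0,0,0,0],[0.35,0,0,0,0],[0.4,0,0,0,0],[0.45,0,0,0,0]],
  ],
)

```text
time: 26.2
eef_pos: [0.5859, -0.1344, 0.2059]
tcp_rot: [0.996, -0.092, -0.0, -0.0]
contact_force: [-0.1, -0.3, -0.1]
opening: 0.446
```

```bash
python3 -c "
from h import *
avg(3);avg(3);avg(3);snap('wrist','w9')"
```

```text
t 26.35 F [ 0.0614 -0.3743  0.3655] sd [0.3342 0.5255 0.7555] se [0.1929 0.3034 0.4362] tcp [ 0.5859 -0.1344  0.2059] hook z 0.2630798641537903 3.351084061203999e-05 open 0.4497292811777479 tq [ 0.0113 -0.0497  0.0108]
t 26.5 F [-0.3474 -0.1329  0.2072] sd [0.4235 0.7605 0.2691] se [0.2445 0.4391 0.1554] tcp [ 0.5859 -0.1344  0.2059] hook z 0.2629899744468261 1.5215963567821703e-05 open 0.44961824915163523 tq [ 0.0096  0.008  -0.0291]
t 26.65 F [-0.0573  0.086   0.0801] sd [0.7606 0.5623 0.4108] se [0.4391 0.3246 0.2372] tcp [ 0.5859 -0.1344  0.2059] hook z 0.26302128208432435 4.381971141562295e-05 open 0.4476436243333652 tq [ 0.0187  0.0123 -0.0197]
```

View pics/w9.png

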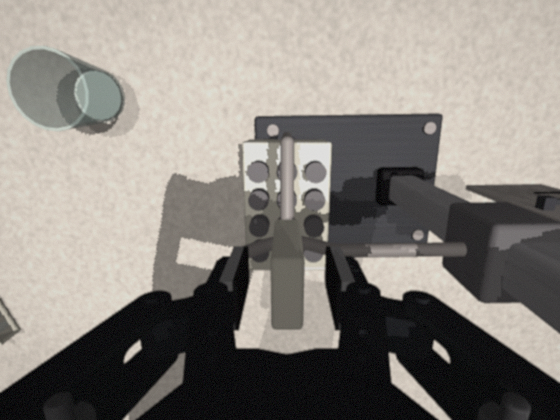

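The carrier hangs still with the tab at (287,280), centred and clear of the two fingers at columns 240 and 335. I'll retreat straight up.

Call:
step_arm(
  targets=[
    [[0.5,0,0,-0.1,0],[0.55,0,0,-0.2,0],[0.55,0,0,-0.4,0],[0.55,0,0,-0.6,0],[0.55,0,0,-0.7,0],[0.55,0,0,-0.7,0],[0.55,0,0,-0.7,0],[0.55,0,0,-0.5,0],[0.55,0,0,-0.2,0],[0.55,0,0,0,0]],
  ],
)

```text
time: 27.53
eef_pos: [0.5867, -0.1347, 0.3737]
tcp_rot: [0.996, -0.092, 0.003, 0.001]
contact_force: [-0.1, 0.4, 0.9]
opening: 0.551
```

Run:
```python
from h import *
h=np.array([.165,.986]);n=np.array([.986,-.165]);o=np.array([.5835,-.1355])
for i in range(4):
  d=snap('wrist','wA');P=cloud(d).reshape(-1,3);P=P[np.isfinite(P).all(1)];r=P[:,:2]-o;a=r@h;b=r@n
  k=(a>-.058)&(a<-.03)&(abs(b)<.003)&(P[:,2]<.24)&(P[:,2]>.1)
  t=(P[:,2]>.215)&(P[:,2]<.25)&(abs(a)<.03)&(abs(b)<.04)
  print(get_state()['time'],'hook',np.percentile(P[k,2],60),'tab',t.sum(),a[t].mean(),b[t].mean(),P[t,2].max())
  for j in range(5): read_camera('top')
k=(abs(a-.002)<.02)&(abs(b)>.02)&(abs(b)<.055)&(P[:,2]>.15);print('bail a',a[k].mean())
snap('scene','sA');crop('sA',150,150,310,290,5,'sAc')
```

```text
27.5833 hook 0.19379476379069563 tab 571 0.002722622644527002 0.0022626139627098083 0.2400324480526034
27.8833 hook 0.19373921316812898 tab 588 0.0024141511608267905 0.002447922794407323 0.23954093259093562
28.1833 hook 0.19379211969139606 tab 576 0.0022520003125509397 0.0024008681898778986 0.23984582149924744
28.4833 hook 0.19355821702940934 tab 572 0.0022560396745697035 0.002483968212884434 0.23965039829664442
bail a 0.003405504651548075
```

View pics/sAc.png

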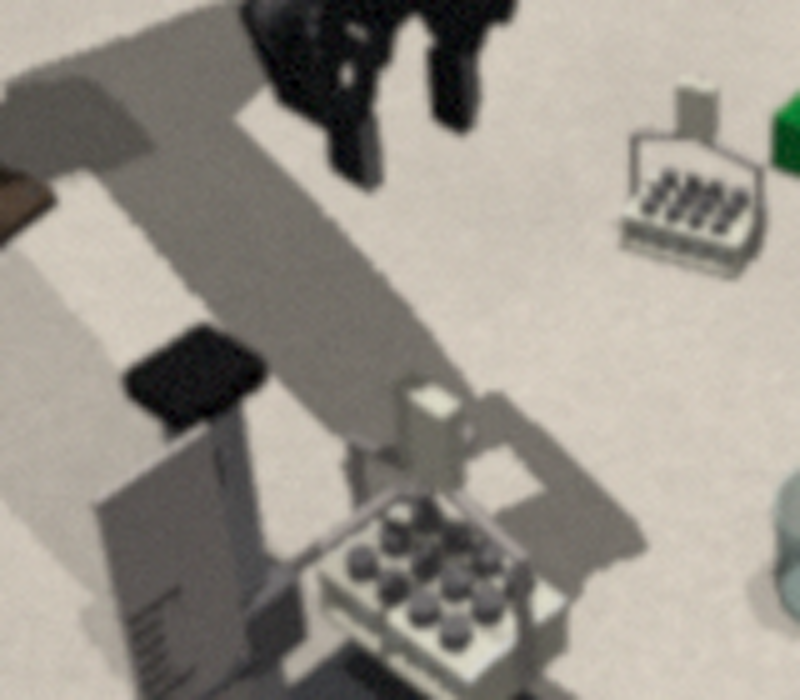

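View pics/wA.png

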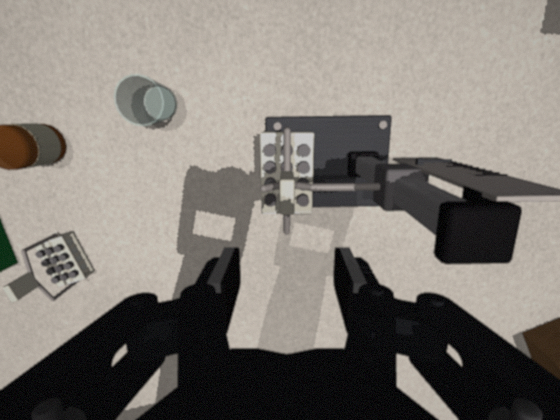

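The carrier hangs in the dip, with its tab at (287,190) in the wrist view. It is upright and still, the hook height is constant, and the gripper is clear above, so I'm handing the job in.

```bash
python3 -c "
from plant import *
print(sign_off())"
```

```text
the job is handed in; nothing more can be done
None
```

The larger white carrier is hanging from the scale's hook by its bail. I handed the job in at about 28.5 s of the 64 s allowed. The interface gives no verdict, so what follows rests on my own checks.

**What I did:**
- I gripped the carrier by its tab and lifted it clear.
- I brought the bail in over the hook tip and lowered it into the dip at 10–20 mm/s.
- I let go only once the averaged wrist force was close to zero (−0.09 ± 0.08 N, then about 0.5 mm lower), and then moved straight up.

**Last checks:**
- **Scale reading:** the hook sits about 65 mm lower than unloaded. That matches the weight I felt at the wrist, about 5.8 N (0.59 kg).
- **At rest:** over about 0.9 s after release, the hook height varied by only 0.2 mm and the tab position by about 0.5 mm.
- **Seated and upright:** the bail is within about 3 mm of the dip centre, with the carrier upright and roughly 65–70 mm above the bench.
- **Surroundings:** the gripper is about 130 mm above the tab and touches nothing. The bottle, beaker and rack look unmoved; I did not measure them again at the end.

**What disagreed or could not be checked:**
- The cameras differed by 3–5 mm on absolute positions, so I placed the bail by relative measurements.
- Pointer speed could not be read directly. I judged it from how fast I lowered and from the hook staying put on release.

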